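# Pack seven ink jars into the round mixer bucket

## Robot

A 6-joint arm with a two-finger parallel gripper is mounted at the origin on the work surface; the furniture and walls round the work are solid. World frame = base frame: x ahead of the robot, y to its left, z up, the work surface at z = 0. Lengths are in m, angles in degrees, forces in N, time in s.
With the tool pointing down it reaches from about 0.375 to 0.9 m from the base axis. Payload 3.1 kg.
Tool frame: the origin (TCP) lies at the very end of the fingers, on their centre line; the grasp point (between the pads) lies 19 mm behind it (bot.hold_point_z is the z of the grasp point in the tool frame, in m); z points along the fingers, y is the line along which they close (so a half turn about z gives the same grasp; the last joint's range is limited). The gripper opens to 87 mm and grips with 3 to 60 N. Pads are 19 mm wide; open, the fingers measure 117 mm over their backs; the gripper's body (75 mm by 190 mm) begins 51 mm behind the grasp point.
Start: joints at [60.705, 30.224, 82.088, -0, 67.689, -10.227], TCP at [0.204, 0.591, 0.191] pointing down, gripper open.
Joint ranges: [-176.69, 176.69], [-43.24, 126.21], [12.49, 139.97], [-82, 262], [0, 151.66], [-163.58, 163.58]. Speed limits (degrees/s): [159.86, 159.86, 180, 180, 180, 180].

## Interface

Orientations are given as a 3x3 rotation matrix whose columns are the frame's x, y, z axes.
In Python, from rig import bot, capture, camera_model gives the robot as it stands.
- The arm moves only by the tool apply_moves, never from a script. Its argument "plan" is text: rows parted by semicolons, each of 6 numbers parted by spaces: the shift along the tool's x, y, z in units of 0.05 m (1.0 is 0.05 m), then the turn, a rotation vector about the tool's x, y, z in units of 360 degrees (1.0 is 360 degrees). In form: dx dy dz ax ay az; .... A call has 1 to 10 rows; each row shifts and turns the commanded pose from where the row before left it, along the tool's axes as they then stand; what a row does not reach is not made up. A row lasts 1/12 s, in which the tool goes at most 41.7 mm and 7.16 degrees, less where a joint would pass 70% of its speed; a pose out of reach is approached as far as the arm can. A call with a number of a shift or a turn outside -1 to 1 is refused whole. A call with a gripper value outside its range is refused whole. "gripper" is the gripper command: -1 is shut, 1 is fully open, values between are in proportion, set as the call begins (left out, the last holds). The fingers move at their own pace and stop on an object; the grip force is fixed at half the most. Time passes only in rows, so rows that do not move let the fingers close. It gives the time, the measured TCP pose, the force, the opening and the grip force at its end, in the units of the state.
- bot.read_state(): the state, without advancing time (a new reading comes with each control period).
- capture(name): name is "scene" or "top" or "wrist"; returns the picture (420x560x3 uint8, red, green, blue); there is no depth.
- camera_model(name): a dict with "vertical_fov" (degrees; the focal length in pixels is half the picture's height over the tangent of half this angle, whatever the lens; pixels are square), "cx", "cy" (the principal point, pixels), "position" and "rotation" of the camera in the world; the wrist camera has in their place "hand_eye" (4x4, takes a point from camera to tool coordinates, whose origin is the TCP and whose axes are the flange's). Camera axes: x right, y down, z forward; pixel columns grow to the right and rows downward; lengths in m; the calibration is good to about 2 mm. A picture is of the moment at which its call begins: read the wrist's pose just before it. camera_model takes no time and is no camera call.
- bot.hand_in(): hands the job in; it is judged then, once.
The state is a dict: "time_s": time; "joint_positions": joint angles; "qvel": joint speeds; "tau": joint torques, N m; "position": TCP position; "tcp_rot": TCP orientation; "force": force on the tool from outside, world axes, zero at the start; "moment": the same for the moment, N m; "opening": opening from 0.0 (shut) to 1.0 (fully open); "grasp_force": force on a finger pad.
Only numpy, scipy, OpenCV 4.12 (cv2) and the standard library are available. Lean on these libraries where they do the work, as an engineer would, in place of code of your own. Each camera call takes 0.05 s, during which the arm holds its last target. There are 200 camera calls.

## Task

Add the two small blue-lidded ink jars on the bench to the five in the round mixer bucket, so that all seven stand upright on its floor, six round the wall and one in the middle. The five are spread round the wall and leave no gap wide enough, so close them up along the wall to make room. Never tip a blue-lidded jar over, and leave the brown jar and the orange-lidded jar where they are.

Things in the scene. Friction and masses are not known exactly. Their poses are not given: they have to be found in the camera images.
- bucket: round open aluminium mixer bucket, fixed to the bench. Inner diameter 130 mm, outer 138 mm (144 mm at its foot), flat floor at z = 6 mm, rim at z = 30 mm, so jars standing in it rise 22 mm above the rim (tops at z = 52 mm). Origin at the centre of its underside on the bench, z up. Seven jars just fit: one in the middle and six round it, the ring with some 14 mm of play in all along the wall and the middle jar with about 2 mm all round.
- jar_1: white screw-lid pot, blue lid: 46 mm tall, lid 42 to 43 mm across (top 10 mm), body 40 to 41 mm; 40 to 75 g, loose. Origin at the centre of its underside, z up its axis. Starts in the bucket by the wall; the five there are spread evenly, lids 3 to 12 mm apart, the middle empty. Pinched by the lid it slides along, pushing others before it; a closed-up row resists with 10 to 20 N.
- jar_2: white screw-lid pot, blue lid: 46 mm tall, lid 42 to 43 mm across (top 10 mm), body 40 to 41 mm; 40 to 75 g, loose. Origin at the centre of its underside, z up its axis. Starts in the bucket by the wall; the five there are spread evenly, lids 3 to 12 mm apart, the middle empty. Pinched by the lid it slides along, pushing others before it; a closed-up row resists with 10 to 20 N.
- jar_3: white screw-lid pot, blue lid: 46 mm tall, lid 42 to 43 mm across (top 10 mm), body 40 to 41 mm; 40 to 75 g, loose. Origin at the centre of its underside, z up its axis. Starts in the bucket by the wall; the five there are spread evenly, lids 3 to 12 mm apart, the middle empty. Pinched by the lid it slides along, pushing others before it; a closed-up row resists with 10 to 20 N.
- jar_4: white screw-lid pot, blue lid: 46 mm tall, lid 42 to 43 mm across (top 10 mm), body 40 to 41 mm; 40 to 75 g, loose. Origin at the centre of its underside, z up its axis. Starts in the bucket by the wall; the five there are spread evenly, lids 3 to 12 mm apart, the middle empty. Pinched by the lid it slides along, pushing others before it; a closed-up row resists with 10 to 20 N.
- jar_5: white screw-lid pot, blue lid: 46 mm tall, lid 42 to 43 mm across (top 10 mm), body 40 to 41 mm; 40 to 75 g, loose. Origin at the centre of its underside, z up its axis. Starts in the bucket by the wall; the five there are spread evenly, lids 3 to 12 mm apart, the middle empty. Pinched by the lid it slides along, pushing others before it; a closed-up row resists with 10 to 20 N.
- jar_6: white screw-lid pot, blue lid: 46 mm tall, lid 42 to 43 mm across (top 10 mm), body 40 to 41 mm; 40 to 75 g, loose. Origin at the centre of its underside, z up its axis. Starts on the bench beside the bucket.
- jar_7: white screw-lid pot, blue lid: 46 mm tall, lid 42 to 43 mm across (top 10 mm), body 40 to 41 mm; 40 to 75 g, loose. Origin at the centre of its underside, z up its axis. Starts on the bench beside the bucket.
- brown_jar: bystander: brown jar with black lid, 66 mm across, 62 mm tall; origin at the centre of its underside
- orange_jar: bystander: white jar with orange lid, 58 mm across, 52 mm tall; origin at the centre of its underside
Mind the look-alikes: they are no part of the job. What is shaped like the jar_2 but turquoise is not meant. What is shaped like the jar_7 but yellow is not meant.

How it is judged (in metres and radians):
At the end, for the whole second after the job is handed in: All seven blue-lidded jars stand in the bucket: each within 47 mm of its centre line, its underside on the floor (4 to 9 mm above the bench), upright within 0.08 rad, and at rest (horizontal distance between each of jar_1, jar_2, jar_3, jar_4, jar_5, jar_6, jar_7 and bucket below 0.047 m and z of jar_1 in the frame of bucket between 0.004 and 0.009 m and angle between each of jar_1, jar_2, jar_3, jar_4, jar_5, jar_6, jar_7's own z axis and vertical below 0.08 rad and linear speed of each of jar_1, jar_2, jar_3, jar_4, jar_5, jar_6, jar_7 below 0.02 m/s and z of jar_2 in the frame of bucket between 0.004 and 0.009 m and z of jar_3 in the frame of bucket between 0.004 and 0.009 m and z of jar_4 in the frame of bucket between 0.004 and 0.009 m and z of jar_5 in the frame of bucket between 0.004 and 0.009 m and z of jar_6 in the frame of bucket between 0.004 and 0.009 m and z of jar_7 in the frame of bucket between 0.004 and 0.009 m); the robot touches nothing.
It fails at once if a blue-lidded jar is tipped over (more than 0.8 rad) (angle between any of jar_1, jar_2, jar_3, jar_4, jar_5, jar_6, jar_7's own z axis and vertical above 0.8 rad).
It fails at once if the brown jar or the orange-lidded jar is moved more than 25 mm (distance of any of brown_jar, orange_jar from where it was at the start of the episode above 0.025 m).
It also fails if it takes over 72 s, if anything falls off the work surface, if the arm or the gripper's body presses on something with over 40 N, if the wrist force passes 120 N, or if a joint passes its speed limit or range.

## Working session

There is one attempt and no reset: what is moved stays moved. The work goes in short steps, Python scripts to look and compute and a tool call to move; the robot and the scene stay as the last step left them, time stands still between calls to the robot, and variables do not carry over. Pictures are saved under pics/ and viewed, at most 10 in all, crops included, and the job is handed in when it is done.

Besides the shell and the picture viewer there is one more tool, called after "Emit:" as name(argument=value, ...) on one line, values as JSON. apply_moves: Moves the arm, as the interface text tells. Its arguments: {"type":"object","properties":{"plan":{"type":"string"},"gripper":{"type":"number"}},"required":["plan"]}

```bash
ls; mkdir -p pics
python3 - <<'E'
from rig import bot,capture,camera_model
import cv2,numpy as np
s=bot.read_state();print({k:np.round(v,3).tolist() for k,v in s.items()})
for n in("scene","top"):
    print(n,camera_model(n)); cv2.imwrite(f"pics/{n}0.png",capture(n)[:,:,::-1])
print(camera_model("wrist"))
a=[cv2.imread(f"pics/{n}0.png") for n in("scene","top")]
E
```

```text
pics
{'time_s': 0.0, 'joint_positions': [60.704, 30.278, 82.154, -0.001, 67.688, -10.227], 'qvel': [-0.039, -0.017, 0.031, -0.0, 0.011, -0.043], 'tau': [0.0, -44.004, -17.659, 0.063, 0.058, -0.0], 'position': [0.204, 0.59, 0.19], 'tcp_rot': [[-0.945, 0.327, -0.001], [0.327, 0.945, -0.002], [0.0, -0.002, -1.0]], 'force': [1.025, -0.557, -1.013], 'moment': [0.088, 0.043, -0.004], 'grasp_force': 0.0, 'opening': 1.0}
scene {'vertical_fov': 44.09022190871483, 'cx': 286.22672855610585, 'cy': 210.0018934132785, 'position': array([ 0.34236912, -0.37451824,  1.01646965]), 'rotation': array([[ 0.99925239, -0.02729112,  0.02738365],
       [-0.03765793, -0.84737543,  0.52965722],
       [ 0.00874929, -0.53029245, -0.84776964]])}
top {'vertical_fov': 57.504757407067096, 'cx': 275.8182834767375, 'cy': 214.47270950123354, 'position': array([0.26540396, 0.23851155, 0.89822678]), 'rotation': array([[-0.02113546, -0.99582291,  0.08882576],
       [-0.99947743,  0.02321899,  0.0224889 ],
       [-0.02445741, -0.08830402, -0.99579327]])}
{'vertical_fov': 69.28737405596992, 'cx': 280.66602067312783, 'cy': 208.94371910841627, 'hand_eye': array([[-5.72421563e-04, -9.58949732e-01, -2.83575534e-01,
         7.76587293e-02],
       [ 9.99999814e-01, -4.88899181e-04, -3.65305553e-04,
        -1.14182983e-03],
       [ 2.11669816e-04, -2.83575690e-01,  9.58949834e-01,
        -1.93923168e-01],
       [ 0.00000000e+00,  0.00000000e+00,  0.00000000e+00,
         1.00000000e+00]])}
```

View pics/top0.png

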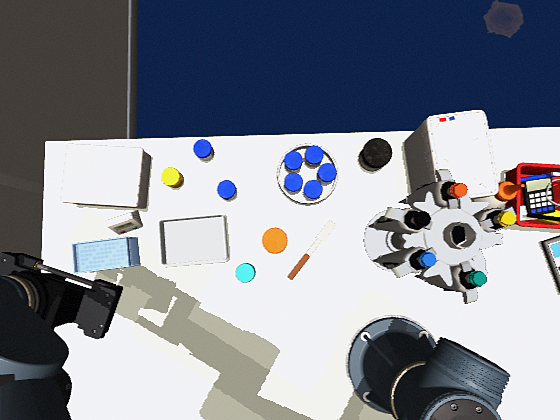

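View pics/scene0.png

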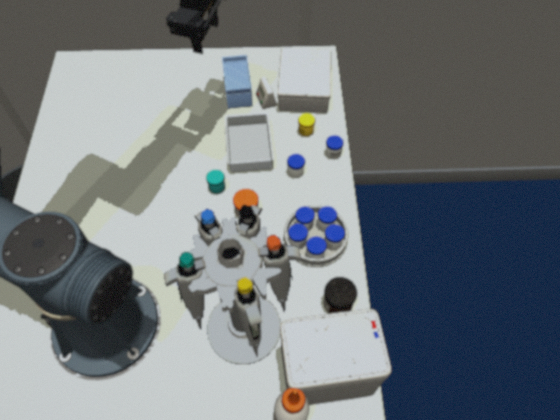

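The top view shows the bucket at about (307,174) with five blue lids. The bench jars are at (203,149) and (227,189), the orange jar at (275,240) and the brown jar at (376,153). In the scene view the bucket is at (316,233) and the bench jars are at (334,143) and (296,161).

```bash
cat > h.py <<'E'
from rig import bot,capture,camera_model
import cv2,numpy as np
np.set_printoptions(precision=4,suppress=True)
def cam(n,s=None):
    m=camera_model(n)
    f=210/np.tan(np.radians(m["vertical_fov"]/2))
    if n=="wrist":
        T=np.eye(4);T[:3,:3]=s["tcp_rot"];T[:3,3]=s["position"];T=T@m["hand_eye"];R,p=T[:3,:3],T[:3,3]
    else: R,p=m["rotation"],m["position"]
    return f,m["cx"],m["cy"],np.array(R),np.array(p)
def ray(c,uv):
    f,cx,cy,R,p=c;d=R@np.array([(uv[0]-cx)/f,(uv[1]-cy)/f,1]);return p,d
def onz(c,uv,z): p,d=ray(c,uv);return p+d*(z-p[2])/d[2]
def tri(r):
    A=np.zeros((3,3));b=np.zeros(3)
    for p,d in r:
        d=d/np.linalg.norm(d);M=np.eye(3)-np.outer(d,d);A+=M;b+=M@p
    return np.linalg.solve(A,b)
def proj(c,X):
    f,cx,cy,R,p=c;q=R.T@(np.array(X)-p);return np.array([cx+f*q[0]/q[2],cy+f*q[1]/q[2]])
def blobs(im,amin=60):
    hsv=cv2.cvtColor(im,cv2.COLOR_RGB2HSV)
    m=cv2.inRange(hsv,(112,170,110),(125,255,255))
    n,l,st,ce=cv2.connectedComponentsWithStats(m,connectivity=4)
    return m,[(ce[i],st[i]) for i in range(1,n) if st[i,4]>amin]
E
python3 - <<'E'
from h import *
for n in("scene","top"):
    im=cv2.imread(f"pics/{n}0.png")[:,:,::-1].copy();c=cam(n)
    m,b=blobs(im)
    for ce,st in b:
        if st[4]<900: print(n,ce,st[2:],onz(c,ce,.052),onz(c,ce,.046))
c1,c2=cam("top"),cam("scene")
for a,b in(((203,149),(334,143)),((227,189),(296,161)),((275,240),(246,201)),((376,153),(341,290)),((307,174),(316,233))): print(tri([ray(c1,a),ray(c2,b)]))
E
```

```text
scene [334.3333 142.558 ] [ 14  12 138] [0.4956 0.4144 0.052 ] [0.4966 0.4193 0.046 ]
scene [295.6689 161.3784] [ 15  13 148] [0.4006 0.3609 0.052 ] [0.4009 0.3655 0.046 ]
scene [300.8925 223.9766] [ 24  33 428] [0.4038 0.1915 0.052 ] [0.4042 0.195  0.046 ]
scene [326.9701 214.8607] [ 17  15 201] [0.4619 0.2127 0.052 ] [0.4627 0.2163 0.046 ]
scene [334.4454 233.0175] [ 18  17 229] [0.4743 0.1668 0.052 ] [0.4751 0.1701 0.046 ]
scene [316.1696 245.4913] [ 18  16 230] [0.4332 0.138  0.052 ] [0.4338 0.1412 0.046 ]
top [202.0688 147.8947] [ 18  18 247] [0.4962 0.4215 0.052 ] [0.4978 0.4228 0.046 ]
top [313.7214 154.1527] [ 19  18 262] [0.4749 0.1696 0.052 ] [0.4764 0.1691 0.046 ]
top [293.0309 159.8147] [ 19  19 259] [0.4632 0.2164 0.052 ] [0.4646 0.2162 0.046 ]
top [326.9358 171.8453] [ 19  18 265] [0.4339 0.1413 0.052 ] [0.435  0.1407 0.046 ]
top [293.1711 181.6084] [ 18  18 263] [0.4137 0.2173 0.052 ] [0.4148 0.2171 0.046 ]
top [535.1171 177.1532] [ 31   9 111] [ 0.4101 -0.3153  0.052 ] [ 0.4111 -0.3192  0.046 ]
top [226.098  188.7961] [ 19  19 255] [0.4012 0.3678 0.052 ] [0.4022 0.3687 0.046 ]
top [312.6894 188.8561] [ 18  19 264] [0.3963 0.1743 0.052 ] [0.3972 0.1738 0.046 ]
[0.4964 0.4217 0.0414]
[0.4017 0.3667 0.0458]
[0.2847 0.2609 0.0421]
[0.4736 0.0324 0.0589]
[0.4368 0.1843 0.0228]
```

Emit:
apply_moves(plan="-0.59 -0.52 0 0 0 0;-0.59 -0.52 0 0 0 0;-0.59 -0.52 0 0 0 0;-0.59 -0.52 0 0 0 0;-0.59 -0.52 0 0 0 0;-0.59 -0.52 0 0 0 0;-0.59 -0.52 0 0 0 0;0 0 0 0 0 0;0 0 0 0 0 0")

```text
time_s: 0.85
position: [0.3407, 0.3496, 0.1911]
tcp_rot: [[-0.944, 0.331, -0.001], [0.331, 0.944, -0.0], [0.001, -0.0, -1.0]]
force: [-0.4, 0.6, 0.1]
opening: 0.999
grasp_force: 0.0
```

```bash
cat >> h.py <<'E'
def snap(name):
    s=bot.read_state();im=capture("wrist");np.savez(f"pics/{name}.npz",im=im,R=s["tcp_rot"],p=s["position"])
    cv2.imwrite(f"pics/{name}.png",im[:,:,::-1]);return im,cam("wrist",s),s
def load(name):
    d=np.load(f"pics/{name}.npz");return d["im"],cam("wrist",dict(tcp_rot=d["R"],position=d["p"]))
def to(x,y,z,yaw,p=None,yaw0=None):
    s=bot.read_state();p=np.array(s["position"]) if p is None else np.array(p);R=np.array(s["tcp_rot"])
    yaw0=np.degrees(np.arctan2(R[1,1],R[0,1])) if yaw0 is None else yaw0
    a=np.radians(yaw0);ty=np.array([np.cos(a),np.sin(a)]);tx=np.array([-np.sin(a),np.cos(a)])
    d=np.array([x,y,z])-p; dyaw=(yaw-yaw0+90)%180-90
    print("shift units (no turn): dx %.3f dy %.3f dz %.3f turn az %.4f"%(d[:2]@tx/.05,d[:2]@ty/.05,-d[2]/.05,-dyaw/360), "len",np.linalg.norm(d),"yaw",yaw0,"dyaw",dyaw)
E
python3 - <<'E'
from h import *
im,c,s=snap("w1");print(s["position"],s["joint_positions"])
for ce,st in blobs(im)[1]: print(ce,st[2:],onz(c,ce,.046))
to(.437,.184,.19,71)
E
```

```text
[0.3407 0.3496 0.1911] [ 32.5802  19.7621 101.2737   0.0159  59.0092 -38.0852]
[314.1418 230.5842] [ 33  32 825] [0.4    0.3695 0.046 ]
[153.8812 270.4703] [ 21  17 202] [0.3844 0.1665 0.046 ]
[210.3333 274.6667] [12 12 93] [0.4129 0.2301 0.046 ]
[214.5184 315.4894] [ 32  20 517] [0.469  0.2121 0.046 ]
[186.4004 331.3736] [ 31  25 522] [0.4792 0.1675 0.046 ]
shift units (no turn): dx -2.927 dy -2.511 dz 0.023 turn az -0.0006 len 0.1928493418680416 yaw 70.78640688824989 dyaw 0.21359311175011442
```

View pics/w1.png

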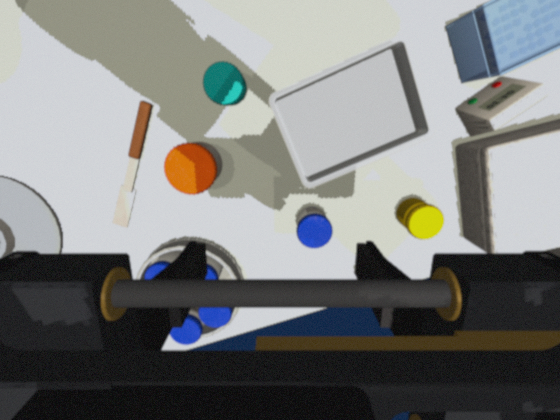

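The wrist view shows the bench jar at (314,230). The gripper hides the lower half of the picture, so I will move beyond the bucket to see it.

Emit:
apply_moves(plan="-0.7 -0.36 0 0 0 0;-0.7 -0.36 0 0 0 0;-0.7 -0.36 0 0 0 0;-0.7 -0.36 0 0 0 0;-0.7 -0.36 0 0 0 0;-0.7 -0.36 0 0 0 0;-0.7 -0.36 0 0 0 0;0 0 0 0 0 0;0 0 0 0 0 0")

```text
time_s: 1.65
position: [0.5315, 0.1522, 0.1908]
tcp_rot: [[-0.945, 0.328, 0.0], [0.328, 0.945, 0.001], [0.0, 0.0, -1.0]]
force: [-0.1, 1.3, 0.1]
opening: 0.998
grasp_force: 0.0
```

Run:
```python
from h import *
im,c,s=snap("w2");print(s["position"],s["joint_positions"])
for ce,st in blobs(im)[1]: print(ce,st[2:],onz(c,ce,.052))
```

```text
[0.5315 0.1522 0.1908] [  4.3823  24.696   92.5704   0.0322  62.7297 -66.489 ]
[447.7348   6.7996] [ 40  19 509] [0.4131 0.3609 0.052 ]
[257.0738  58.7411] [  41   45 1383] [0.3956 0.1734 0.052 ]
[303.8102  60.9081] [  40   45 1349] [0.4128 0.2167 0.052 ]
[518.2417  74.3452] [  41   42 1295] [0.4956 0.4174 0.052 ]
[240.2064 107.4935] [  40   40 1153] [0.4331 0.1407 0.052 ]
[317.384  110.4335] [  39   39 1151] [0.4622 0.2156 0.052 ]
[279.0838 136.1639] [  37   39 1074] [0.4737 0.1693 0.052 ]
```

View pics/w2.png

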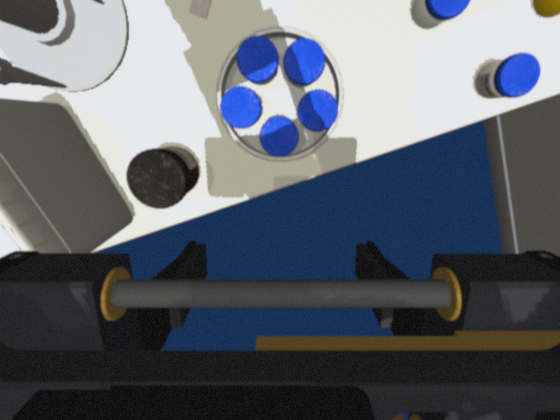

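The bucket rim is centred near (281,93). Its five lids are at (257,59), (304,61), (240,107), (317,110) and (279,136), and the second bench jar is at (518,74). Next I triangulate with the top view.

Run:
```python
from h import *
from scipy.optimize import least_squares
im,c=load("w2");ct=cam("top")
T=[(202.07,147.89),(313.72,154.15),(293.03,159.81),(326.94,171.85),(293.17,181.61),(312.69,188.86)]
W=[(518.24,74.35),(279.08,136.16),(317.38,110.43),(240.21,107.49),(303.81,60.91),(257.07,58.74)]
P=np.array([tri([ray(ct,a),ray(c,b)]) for a,b in zip(T,W)]);print(P)
im1,c1=load("w1");print("bench2",tri([ray(ct,(226.1,188.8)),ray(c1,(314.14,230.58))]))
Q=P[1:,:2]
r=least_squares(lambda v:np.hypot(Q[:,0]-v[0],Q[:,1]-v[1])-v[2],[.437,.184,.044]);print(r.x,r.fun)
d=Q-r.x[:2];print(np.degrees(np.arctan2(d[:,1],d[:,0])),np.hypot(*d.T))
# rim: outer ellipse edge, via grey threshold on w2 upsampled crop
o=cv2.resize(im[20:170,200:360],None,fx=4,fy=4,interpolation=cv2.INTER_CUBIC)
for rad,z,col in((.065,.030,(255,0,0)),(.069,.030,(0,160,0))):
    pts=np.array([proj(c,(r.x[0]+rad*np.cos(t),r.x[1]+rad*np.sin(t),z)) for t in np.linspace(0,6.283,90)])
    cv2.polylines(o,[np.int32((pts-[200,20])*4)],True,col,1)
cv2.imwrite("pics/rim.png",o[:,:,::-1])
```

```text
[[0.4972 0.4227 0.0453]
 [0.4736 0.1697 0.0571]
 [0.4625 0.2159 0.0537]
 [0.4333 0.1413 0.0548]
 [0.4132 0.2169 0.0537]
 [0.396  0.1739 0.0533]]
bench2 [0.4032 0.3696 0.0383]
[0.4359 0.1832 0.0411] [-0.0011  0.001   0.0008 -0.0005 -0.0002]
[ -19.6769   50.858   -93.5335  123.8922 -166.836 ] [0.04   0.0422 0.0419 0.0406 0.041 ]
```

View pics/rim.png

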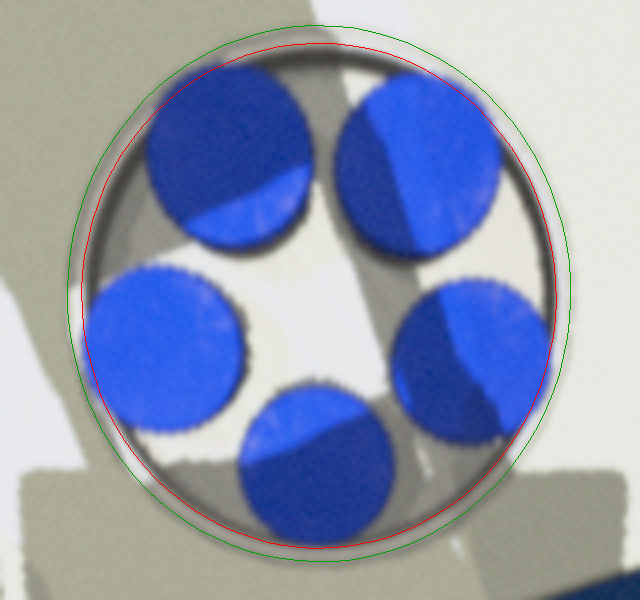

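Emit:
apply_moves(plan="0.574 0.25 0 0 0 0;0.574 0.25 0 0 0 0;0.574 0.25 0 0 0 0;0 0 0.6 0 0 0.0185;0 0 0.6 0 0 0.0185;0 0 0.6 0 0 0.0185;0 0 0.6 0 0 0;0 0 0.35 0 0 0;0 0 0.35 0 0 0;0 0 0 0 0 0", gripper=0.43)

```text
time_s: 2.53
position: [0.4568, 0.217, 0.0335]
tcp_rot: [[-0.779, 0.627, -0.008], [0.627, 0.779, -0.001], [0.005, -0.006, -1.0]]
force: [-1.4, -0.7, 0.4]
opening: 0.714
grasp_force: 0.0
```

Run:
```python
from h import *
to(.4625,.2159,.036,50.9)
```

```text
shift units (no turn): dx -0.103 dy 0.054 dz -0.050 turn az 0.0007 len 0.006323772733376264 yaw 51.142392453877804 dyaw -0.24239245387781239
```

Emit:
apply_moves(plan="0 0 0 0 0 0;0 0 0 0 0 0")

```text
time_s: 2.7
position: [0.4608, 0.2169, 0.037]
tcp_rot: [[-0.778, 0.628, 0.001], [0.628, 0.778, 0.0], [-0.0, 0.001, -1.0]]
force: [0.8, -0.3, -0.0]
opening: 0.718
grasp_force: 0.0
```

Run:
```python
from h import *
print(bot.read_state()["position"]);to(.4625,.2159,.036,50.9)
```

```text
[0.4608 0.2169 0.037 ]
shift units (no turn): dx -0.039 dy 0.006 dz 0.020 turn az 0.0005 len 0.0022281222186948985 yaw 51.068258347242875 dyaw -0.16825834724286892
```

Emit:
apply_moves(plan="-0.04 0 0.02 0 0 0;0 0 0 0 0 0;0 0 0 0 0 0;0 0 0 0 0 0;0 0 0 0 0 0;0 0 0 0 0 0", gripper=-1)

```text
time_s: 3.2
position: [0.4628, 0.2143, 0.0355]
tcp_rot: [[-0.776, 0.63, 0.0], [0.63, 0.776, 0.0], [-0.0, 0.0, -1.0]]
force: [-0.5, 0.5, 0.8]
opening: 0.346
grasp_force: 0.0
```

Emit:
apply_moves(plan="0 0 0 0 0 0;0 0 0 0 0 0")

```text
time_s: 3.37
position: [0.4627, 0.2143, 0.0353]
tcp_rot: [[-0.776, 0.63, -0.0], [0.63, 0.776, 0.0], [0.0, -0.0, -1.0]]
force: [-0.4, 0.6, -0.5]
opening: 0.191
grasp_force: 0.0
```

Run:
```python
from h import *
im,c,s=snap("w3")
top=capture("top");print(blobs(top)[1])
a=cv2.resize(top[120:220,180:390],None,fx=3.5,fy=3.5)
b=cv2.resize(im[130:380,130:430],(300,250))
o=np.zeros((600,735,3),np.uint8);o[:350]=a;o[350:,:300]=b
cv2.imwrite("pics/m3.png",o[:,:,::-1])
```

```text
[]
```

View pics/m3.png

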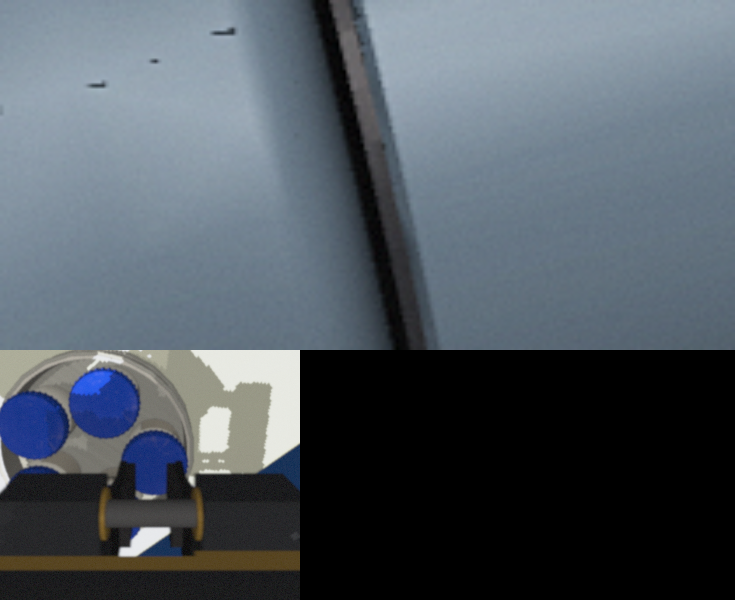

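Run:
```python
from h import *
im,c=load("w3");d=np.load("pics/w3.npz")
for ce,st in blobs(im)[1]: print(ce,st,onz(c,ce,.052))
R,p=d["R"],d["p"]
print("tcp px",proj(c,p),"lid top at tcp",proj(c,[p[0],p[1],.052]))
for nm,P in dict(A=(.4736,.1697),B=(.4625,.2159),C=(.4333,.1413),D=(.4132,.2169),E=(.396,.1739)).items(): print(nm,proj(c,(*P,.052)))
cv2.imwrite("pics/w3c.png",cv2.resize(im[130:380,80:430],None,fx=2,fy=2)[:,:,::-1])
```

```text
[436.8296  10.9836] [ 399    0   75   31 1461] [0.4112 0.3573 0.052 ]
[232.7429 182.9959] [ 200  149   68   68 3446] [0.4123 0.2172 0.052 ]
[159.6902 205.6998] [ 128  173   65   66 3128] [0.3949 0.1735 0.052 ]
[283.0885 241.998 ] [ 254  215   62   59 1965] [0.4605 0.2167 0.052 ]
tcp px [282.248  236.8696] lid top at tcp [282.3786 246.7262]
A [240.5781 297.5275]
B [284.1327 245.0336]
C [167.1276 279.5822]
D [233.2988 184.4318]
E [161.4158 206.7098]
```

View pics/w3c.png

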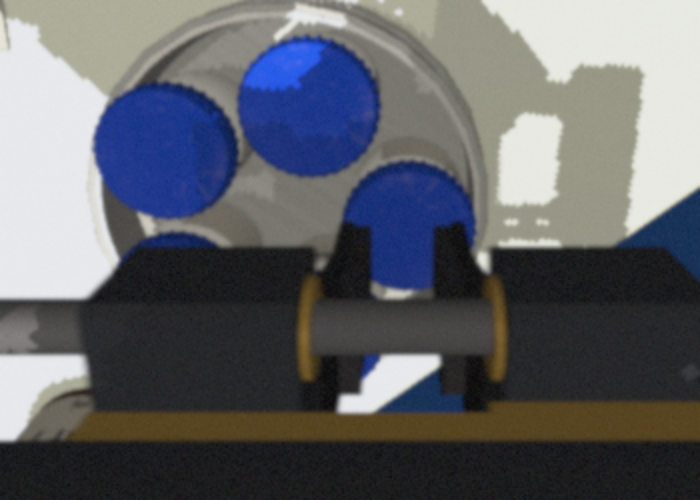

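The lid is untouched at (283,242). The fingertips end at row 242 and pass in front of it, so they are above the lid. Working back through the hand-eye, the tips sit about 31 mm behind the stated TCP. I'll open, go deeper while watching the force, and check.

Emit:
apply_moves(plan="0 0.045 0 0 0 0;0 0 0 0 0 0;0 0 0 0 0 0;0 0 0 0 0 0;0 0 0 0 0 0;0 0 0 0 0 0;0 0 0 0 0 0;0 0 0 0 0 0", gripper=0.43)

```text
time_s: 4.13
position: [0.4641, 0.2162, 0.0353]
tcp_rot: [[-0.777, 0.63, 0.0], [0.63, 0.777, 0.0], [-0.0, 0.0, -1.0]]
force: [-0.1, 0.3, 0.0]
opening: 0.62
grasp_force: 0.0
```

Run:
```python
from h import *
print(bot.hold_point_z,[a for a in dir(bot) if a[0]!='_']);s=bot.read_state();print(s["position"],s["joint_positions"],s["opening"])
```

```text
-0.0187 ['PlanningError', 'hand_in', 'hold_point_z', 'read_state']
[0.4641 0.2162 0.0353] [ 12.4522  36.0165 105.5612   0.0004  38.4208 -38.5001] 0.61968540077282
```

Emit:
apply_moves(plan="0 0 0 0 0 0;0 0 0.1 0 0 0;0 0 0.1 0 0 0;0 0 0.1 0 0 0;0 0 0.1 0 0 0;0 0 0 0 0 0;0 0 0 0 0 0")

```text
time_s: 4.72
position: [0.4637, 0.216, 0.0146]
tcp_rot: [[-0.777, 0.63, -0.001], [0.63, 0.777, -0.0], [0.001, -0.001, -1.0]]
force: [0.9, -0.2, 0.3]
opening: 0.714
grasp_force: 0.0
```

Emit:
apply_moves(plan="0 0 0.08 0 0 0;0 0 0.08 0 0 0;0 0 0.04 0 0 0;0 0 0 0 0 0;0 0 0 0 0 0")

```text
time_s: 5.13
position: [0.464, 0.2161, 0.0051]
tcp_rot: [[-0.777, 0.63, -0.0], [0.63, 0.777, -0.0], [0.0, -0.0, -1.0]]
force: [-0.1, 0.4, 0.1]
opening: 0.714
grasp_force: 0.0
```

Emit:
apply_moves(plan="0 0 0 0 0 0;0 0 0 0 0 0;0 0 0 0 0 0;0 0 0 0 0 0;0 0 0 0 0 0", gripper=-1)

```text
time_s: 5.55
position: [0.4642, 0.2162, 0.0054]
tcp_rot: [[-0.777, 0.63, 0.0], [0.63, 0.777, 0.0], [-0.0, 0.0, -1.0]]
force: [-0.4, 0.6, 1.4]
opening: 0.473
grasp_force: 30.0
```

Emit:
apply_moves(plan="0.06 -0.002 0 0 0 -0.0111;0.06 -0.002 0 0 0 -0.0111;0.06 -0.002 0 0 0 -0.0111;0.06 -0.002 0 0 0 -0.0111;0 0 0 0 0 0")

```text
time_s: 5.97
position: [0.4536, 0.2225, 0.0054]
tcp_rot: [[-0.921, 0.39, 0.0], [0.39, 0.921, 0.0], [0.0, 0.0, -1.0]]
force: [-0.6, 0.6, 0.9]
opening: 0.467
grasp_force: 30.0
```

Emit:
apply_moves(plan="0.06 -0.002 0 0 0 -0.0111;0.06 -0.002 0 0 0 -0.0111;0.06 -0.002 0 0 0 -0.0111;0.06 -0.002 0 0 0 -0.0111;0 0 0 0 0 0;0 0 0 0 0 0")

```text
time_s: 6.47
position: [0.443, 0.2255, 0.0054]
tcp_rot: [[-0.992, 0.126, 0.001], [0.126, 0.992, 0.0], [-0.001, 0.0, -1.0]]
force: [0.2, -0.3, 0.6]
opening: 0.47
grasp_force: 30.0
```

Run:
```python
from h import *
O=np.array([.436,.1835])
im,c,s=snap("w4");d=s["position"][:2]-O;print(s["position"],np.degrees(np.arctan2(d[1],d[0])),np.hypot(*d),s["force"])
for ce,st in blobs(im)[1]:
    P=onz(c,ce,.052);e=P[:2]-O;print(ce,st[2:],P[:2],np.degrees(np.arctan2(e[1],e[0])),np.hypot(*e))
```

```text
[0.443  0.2255 0.0054] 80.5536180314712 0.042627087957100816 [ 0.2336 -0.2535  0.5555]
[539.6932 159.2628] [  50   83 2979] [0.3998 0.3557] 101.88212651269649 0.17597106184546824
[204.6611 193.7324] [ 167   86 9746] [0.3961 0.1921] 167.81103380213472 0.04083567664059921
[281.1577 258.5099] [  74   46 2536] [0.436  0.2254] 90.0048826737726 0.04194639446251446
[111.9502 249.5368] [ 63  38 883] [0.4196 0.1378] -109.75984589783776 0.04859255265085052
```

Emit:
apply_moves(plan="0 0 0 0 0 0;0 0 0 0 0 0;0 0 0 0 0 0;0 0 0 0 0 0;0 0 0 0 0 0;0 0 -0.3 0 0 0;0 0 -0.3 0 0 0;0 0 -0.3 0 0 0;0 0 0 0 0 -0.0195;0 0 0 0 0 -0.0195", gripper=0.43)

```text
time_s: 7.35
position: [0.4428, 0.2257, 0.0512]
tcp_rot: [[-0.992, -0.127, 0.002], [-0.127, 0.992, 0.0], [-0.002, 0.0, -1.0]]
force: [0.5, -0.2, 0.3]
opening: 0.717
grasp_force: 0.0
```

Emit:
apply_moves(plan="0 0 0 0 0 -0.0195;0 0 0 0 0 -0.0195;0 0 0 0 0 -0.0195;0 0 0 0 0 -0.0195;0 0 0 0 0 -0.0195;0 0 0 0 0 -0.0195;0 0 0 0 0 -0.0195;0 0 0 0 0 -0.0195;0 0 0 0 0 -0.0195;0 0 0 0 0 0")

```text
time_s: 8.18
position: [0.4421, 0.2254, 0.0502]
tcp_rot: [[-0.338, -0.941, -0.0], [-0.941, 0.338, -0.0], [0.0, 0.0, -1.0]]
force: [-0.2, 0.3, -1.1]
opening: 0.715
grasp_force: 0.0
```

Run:
```python
from h import *
print(bot.read_state()["position"],bot.read_state()["joint_positions"]);to(.4736,.1697,.005,160)
```

```text
[0.4421 0.2254 0.0502] [  14.0934   33.7107  107.347    -0.0018   38.9649 -146.1537]
shift units (no turn): dx 0.836 dy -0.970 dz 0.904 turn az 0.0007 len 0.07836842405045061 yaw 160.2485710875918 dyaw -0.248571087591813
```

Emit:
apply_moves(plan="0.28 -0.323 0 0 0 0;0.28 -0.323 0 0 0 0;0.28 -0.323 0 0 0 0;0 0 0 0 0 0;0 0 0.3 0 0 0;0 0 0.3 0 0 0;0 0 0.2 0 0 0;0 0 0.1 0 0 0;0 0 0 0 0 0;0 0 0 0 0 0")

```text
time_s: 9.02
position: [0.4732, 0.1698, 0.0051]
tcp_rot: [[-0.34, -0.94, -0.001], [-0.94, 0.34, -0.0], [0.0, 0.001, -1.0]]
force: [-0.7, 0.3, 0.6]
opening: 0.716
grasp_force: 0.0
```

Run:
```python
from h import *
print(bot.read_state()["position"]);to(.4736,.1697,.005,160)
```

```text
[0.4732 0.1698 0.0051]
shift units (no turn): dx -0.000 dy -0.008 dz 0.003 turn az 0.0003 len 0.0003996685592972275 yaw 160.12449301899213 dyaw -0.12449301899212628
```

Emit:
apply_moves(plan="0 0 0 0 0 0;0 0 0 0 0 0;0 0 0 0 0 0;0 0 0 0 0 0;0 0 0 0 0 0;0 -0.05 0 0 0 0;0.06 0.002 0 0 0 0.0111;0.06 0.002 0 0 0 0.0111;0.06 0.002 0 0 0 0.0111;0.06 0.002 0 0 0 0.0111", gripper=-1)

```text
time_s: 9.85
position: [0.472, 0.1581, 0.0057]
tcp_rot: [[-0.589, -0.808, 0.003], [-0.808, 0.589, 0.0], [-0.002, -0.002, -1.0]]
force: [1.2, 0.9, 2.2]
opening: 0.47
grasp_force: 30.0
```

Emit:
apply_moves(plan="0.06 0.002 0 0 0 0.0111;0.06 0.002 0 0 0 0.0111;0.06 0.002 0 0 0 0.0111;0.06 0.002 0 0 0 0.0111;0 0 0 0 0 0;0 0 0 0 0 0")

```text
time_s: 10.35
position: [0.4635, 0.1494, 0.0057]
tcp_rot: [[-0.785, -0.619, 0.003], [-0.619, 0.785, 0.0], [-0.002, -0.002, -1.0]]
force: [2.0, -1.3, 3.3]
opening: 0.473
grasp_force: 30.0
```

Run:
```python
from h import *
O=np.array([.436,.1835])
s=bot.read_state();d=s["position"][:2]-O;print(s["position"],np.degrees(np.arctan2(d[1],d[0])),np.hypot(*d),s["force"])
```

```text
[0.4635 0.1494 0.0057] -51.0926226252935 0.04380796179194765 [ 2.0036 -1.3109  3.2919]
```

Emit:
apply_moves(plan="0 0 0 0 0 0;0 0 0 0 0 0;0 0 0 0 0 0;0 0 0 0 0 0;0 0 0 0 0 0;0 0 -0.6 0 0 0;0 0 -0.6 0 0 0;-0.45 0 -0.65 0 0 0;-0.45 0 -0.65 0 0 0;-0.45 0 -0.6 0 0 0", gripper=0.43)

```text
time_s: 11.18
position: [0.5151, 0.1915, 0.1622]
tcp_rot: [[-0.786, -0.618, -0.0], [-0.618, 0.786, -0.0], [0.0, 0.0, -1.0]]
force: [0.8, 0.6, -0.8]
opening: 0.718
grasp_force: 0.0
```

Emit:
apply_moves(plan="-0.55 0.2 -0.3 0 0 0;-0.5 0 -0.3 0 0 0;0 0 0 0 0 0;0 0 0 0 0 0")

```text
time_s: 11.52
position: [0.551, 0.2322, 0.1908]
tcp_rot: [[-0.785, -0.619, 0.002], [-0.619, 0.785, 0.0], [-0.001, -0.001, -1.0]]
force: [-0.2, -0.2, -1.2]
opening: 0.715
grasp_force: 0.0
```

```bash
cat >> h.py <<'E'
O=np.array([.436,.1835])
def rep(name):
    im,c,s=snap(name);print(s["position"])
    for ce,st in blobs(im)[1]:
        P=onz(c,ce,.052);e=P[:2]-O;print(ce,st[2:],P[:2],np.degrees(np.arctan2(e[1],e[0])),np.hypot(*e))
    cv2.imwrite(f"pics/{name}c.png",cv2.resize(im[0:260,80:480],None,fx=2,fy=2)[:,:,::-1])
    return im,c,s
E
python3 - <<'E'
from h import *
rep("w5")
E
```

```text
[0.551  0.2322 0.1908]
[298.2472  44.9484] [ 103   89 4305] [0.4243 0.1531] -111.06319209257835 0.03261891220861557
[349.3533  85.4961] [  57   84 2536] [0.4209 0.2174] 114.03968285236097 0.03713444077115028
[460.251  160.9038] [  36   35 1008] [0.4032 0.3635] 100.33357786259452 0.18297839667937868
[431.8708 245.4712] [ 34  19 503] [0.4919 0.412 ] 76.25787608847176 0.23523538145647496
```

View pics/w5c.png

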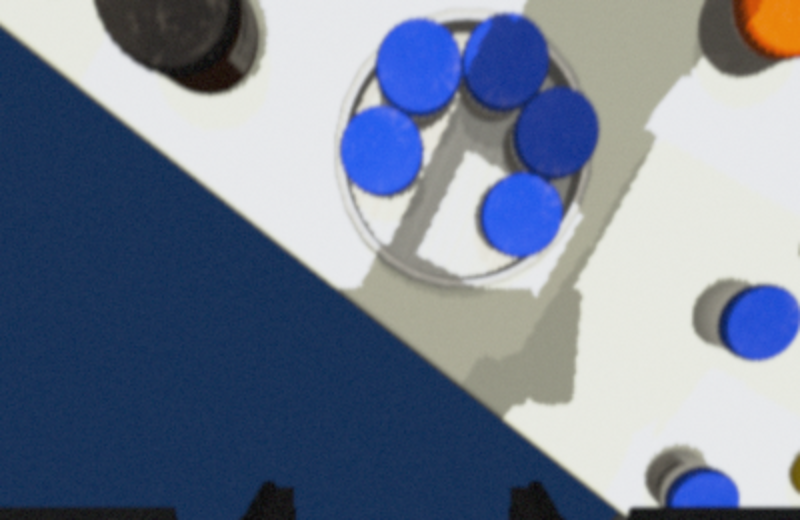

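The five jars are closed up. In crop pixels the lids are at A(382,150), C(419,66), E(506,62), D(556,131) and B(522,214), and the gap opens downward.

Run:
```python
from h import *
im,c=load("w5");P=[]
for n,u in dict(A=(382,150),C=(419,66),E=(506,62),D=(556,131),B=(522,214)).items():
    p=onz(c,(u[0]/2+80-.25,u[1]/2-.25),.052)[:2];e=p-O;P.append(p);print(n,p,np.degrees(np.arctan2(e[1],e[0]))%360,np.hypot(*e))
P=np.array(P);print(np.hypot(*np.diff(P,axis=0).T),np.hypot(*(P[0]-P[-1])))
to(.4972,.4227,.19,14)
to(.4972,.4227,.19,14,yaw0=14)
```

```text
A [0.4624 0.1483] 306.9161852012027 0.04397759731374924
C [0.4214 0.1394] 251.68805715325982 0.04642361468475044
E [0.3939 0.1716] 195.81764321486517 0.043749782340008786
D [0.4016 0.2114] 140.96042812745057 0.04427870225877854
B [0.4417 0.2241] 82.00698630959633 0.04104225643489509
[0.042  0.0423 0.0406 0.0421] 0.07858185739400232
shift units (no turn): dx -1.552 dy 3.649 dz -0.008 turn az -0.1827 len 0.1982766666626573 yaw 128.22205271448064 dyaw 65.77794728551936
shift units (no turn): dx 3.965 dy -0.082 dz -0.008 turn az 0.0000 len 0.1982766666626573 yaw 14 dyaw 0
```

Emit:
apply_moves(plan="-0.31 0.73 0 0 0 0;-0.31 0.73 0 0 0 0;-0.31 0.73 0 0 0 0;-0.31 0.73 0 0 0 0;-0.31 0.73 0 0 0 0;0 0 0 0 0 0.0195;0 0 0 0 0 0.0195;0 0 0 0 0 0.0195;0 0 0 0 0 0.0195;0 0 0 0 0 0.0195")

```text
time_s: 12.4
position: [0.4964, 0.421, 0.1882]
tcp_rot: [[-0.999, -0.047, -0.005], [-0.047, 0.999, -0.003], [0.005, -0.003, -1.0]]
force: [-0.4, 0.1, 0.4]
opening: 0.714
grasp_force: 0.0
```

Emit:
apply_moves(plan="0 0 0 0 0 0.0195;0 0 0 0 0 0.0195;0 0 0 0 0 0.0195;0 0 0 0 0 0.0195;0 0 0 0 0 0.0195;0 0 0 0 0 0.0195;0 0 0 0 0 0.0195;0 0 0 0 0 0.0195;0 0 0 0 0 0.0195;0 0 0 0 0 0.0195")

```text
time_s: 13.23
position: [0.4965, 0.4208, 0.1883]
tcp_rot: [[-0.382, 0.924, -0.005], [0.924, 0.382, -0.003], [-0.001, -0.005, -1.0]]
force: [0.5, -0.3, 0.5]
opening: 0.714
grasp_force: 0.0
```

Emit:
apply_moves(plan="0 0 0.3 0 0 0.0195;0 0 0.5 0 0 0.003;0 0 0.5 0 0 0;0 0 0.5 0 0 0;0 0 0 0 0 0;0 0 0 0 0 0")

```text
time_s: 13.73
position: [0.496, 0.4207, 0.0978]
tcp_rot: [[-0.254, 0.967, -0.006], [0.967, 0.254, -0.004], [-0.002, -0.007, -1.0]]
force: [0.7, 0.7, 0.3]
opening: 0.715
grasp_force: 0.0
```

Run:
```python
from h import *
im,c,s=rep("w6");print(s["joint_positions"])
to(.4972,.4227,-.001,14)
```

```text
[0.496  0.4207 0.0978]
[284.8938 210.0913] [  46   45 1544] [0.4973 0.426 ] 75.81429410304649 0.25012511337608045
[164.1075 239.2747] [  46   42 1274] [0.4047 0.3747] 99.28916557499532 0.19373854352536712
[30.4803 38.5397 82.4719 -0.008  59.4102 15.7482]
shift units (no turn): dx 0.019 dy -0.005 dz 2.014 turn az 0.0021 len 0.10071631433809261 yaw 14.738943934228661 dyaw -0.7389439342286579
```

Emit:
apply_moves(plan="0.045 0 0.5 0 0 0;0 0 0.5 0 0 0;0 0 0.4 0 0 0;0 0 0.3 0 0 0;0 0 0.2 0 0 0;0 0 0.06 0 0 0;0 0 0 0 0 0;0 0 0 0 0 0")

```text
time_s: 14.45
position: [0.4988, 0.4256, 0.0036]
tcp_rot: [[-0.255, 0.967, 0.002], [0.967, 0.255, 0.001], [0.001, 0.002, -1.0]]
force: [0.3, 0.3, 0.7]
opening: 0.717
grasp_force: 0.0
```

Emit:
apply_moves(plan="0 0 0 0 0 0;0 0 0 0 0 0;0 0 0 0 0 0;0 0 0 0 0 0;0 0 0 0 0 0;0 0 0 0 0 0", gripper=-1)

```text
time_s: 14.95
position: [0.4981, 0.4252, 0.0028]
tcp_rot: [[-0.255, 0.967, 0.001], [0.967, 0.255, 0.0], [0.0, 0.001, -1.0]]
force: [-0.4, 0.1, 3.6]
opening: 0.47
grasp_force: 30.0
```

Emit:
apply_moves(plan="0 0 -0.3 0 0 0;0 0 -0.6 0 0 0;0 0 -0.7 0 0 0;-0.729 -0.264 0 0 0 0;-0.729 -0.264 0 0 0 0;-0.729 -0.264 0 0 0 0;-0.729 -0.264 0 0 0 0;-0.729 -0.264 0 0 0 0;-0.729 -0.264 0 0 0 0;0 0 0 0 0 0")

```text
time_s: 15.78
position: [0.4751, 0.1876, 0.0819]
tcp_rot: [[-0.25, 0.968, -0.004], [0.968, 0.25, -0.003], [-0.002, -0.005, -1.0]]
force: [-1.0, 1.2, -0.1]
opening: 0.471
grasp_force: 30.0
```

Emit:
apply_moves(plan="0 0 0 0 0 0;0 0 0 0 0 0")

```text
time_s: 15.95
position: [0.4776, 0.1934, 0.0824]
tcp_rot: [[-0.254, 0.967, 0.001], [0.967, 0.254, 0.001], [0.0, 0.001, -1.0]]
force: [-0.2, 0.1, 0.2]
opening: 0.466
grasp_force: 30.0
```

Run:
```python
from h import *
print(bot.read_state()["position"],bot.read_state()["opening"])
to(.477,.1935,.009,14.5)
to(.477,.1935,.009,14.5)
```

```text
[0.4776 0.1934 0.0824] 0.4662794092927302
shift units (no turn): dx 0.004 dy -0.010 dz 1.468 turn az 0.0006 len 0.07338867294248828 yaw 14.707138558826356 dyaw -0.20713855882635812
shift units (no turn): dx 0.004 dy -0.010 dz 1.468 turn az 0.0006 len 0.07338867294248828 yaw 14.707138558826356 dyaw -0.20713855882635812
```

Emit:
apply_moves(plan="0 -0.02 0.3 0 0 0;0 0 0.3 0 0 0;0 0 0.2 0 0 0;0 0 0.2 0 0 0;0 0 0.1 0 0 0;0 0 0.1 0 0 0;0 0 0 0 0 0;0 0 0 0 0 0")

```text
time_s: 16.62
position: [0.4761, 0.1933, 0.0222]
tcp_rot: [[-0.255, 0.967, -0.0], [0.967, 0.255, -0.0], [0.0, -0.0, -1.0]]
force: [-0.7, 0.3, -1.1]
opening: 0.474
grasp_force: 30.0
```

Emit:
apply_moves(plan="0 0 0.1 0 0 0;0 0 0.1 0 0 0;0 0 0.05 0 0 0;0 0 0 0 0 0;0 0 0 0 0 0")

```text
time_s: 17.03
position: [0.4759, 0.193, 0.0096]
tcp_rot: [[-0.255, 0.967, -0.0], [0.967, 0.255, -0.0], [0.0, -0.0, -1.0]]
force: [0.4, 0.2, -1.0]
opening: 0.465
grasp_force: 30.0
```

Emit:
apply_moves(plan="0 0 0.02 0 0 0;0 0.02 0 0 0 0;0 0.02 0 0 0 0;0 0.02 0 0 0 0;0 0 0 0 0 0;0 0 0 0 0 0")

```text
time_s: 17.53
position: [0.4791, 0.1939, 0.0088]
tcp_rot: [[-0.255, 0.967, 0.0], [0.967, 0.255, 0.0], [-0.0, 0.0, -1.0]]
force: [0.2, 1.0, 0.2]
opening: 0.468
grasp_force: 30.0
```

Emit:
apply_moves(plan="0 0.02 0 0 0 0;0 0.02 0 0 0 0;0 0 0 0 0 0;0 0 0 0 0 0")

```text
time_s: 17.87
position: [0.4807, 0.1944, 0.0088]
tcp_rot: [[-0.255, 0.967, -0.0], [0.967, 0.255, -0.0], [0.0, -0.0, -1.0]]
force: [-0.7, -0.4, 0.4]
opening: 0.473
grasp_force: 30.0
```

Emit:
apply_moves(plan="0 0.02 0 0 0 0;0 0 0 0 0 0;0 0 0 0 0 0")

```text
time_s: 18.12
position: [0.4808, 0.1944, 0.0088]
tcp_rot: [[-0.255, 0.967, -0.002], [0.967, 0.255, -0.0], [0.0, -0.002, -1.0]]
force: [-3.1, -0.9, 4.3]
opening: 0.471
grasp_force: 30.0
```

Emit:
apply_moves(plan="0 -0.02 0 0 0 0;0 0 0 0 0 0;0 0 0 0 0 0;0 0 0 0 0 0;0 0 0 0 0 0;0 0 -0.6 0 0 0;0 0 -0.6 0 0 0;-0.45 -0.24 -0.6 0 0 0;-0.45 -0.24 -0.6 0 0 0;-0.45 -0.24 -0.6 0 0 0", gripper=0.43)

```text
time_s: 18.95
position: [0.4629, 0.1194, 0.1599]
tcp_rot: [[-0.256, 0.967, 0.0], [0.967, 0.256, -0.0], [-0.0, 0.0, -1.0]]
force: [1.0, -0.4, 0.0]
opening: 0.711
grasp_force: 0.0
```

Emit:
apply_moves(plan="-0.45 -0.24 -0.6 0 0 0;0 0 0 0 0 0;0 0 0 0 0 0;0 0 0 0 0 0")

```text
time_s: 19.28
position: [0.4572, 0.0952, 0.1885]
tcp_rot: [[-0.254, 0.967, 0.0], [0.967, 0.254, 0.0], [0.0, 0.0, -1.0]]
force: [0.1, -0.4, 0.6]
opening: 0.72
grasp_force: 0.0
```

Run:
```python
from h import *
rep("w7");t=capture("top");cv2.imwrite("pics/t7.png",t[:,:,::-1])
for ce,st in blobs(t)[1]: print(ce,st[2:],onz(cam("top"),ce,.052)[:2])
```

```text
[0.4572 0.0952 0.1885]
[267.1636  77.6578] [  99   83 4041] [0.414  0.2046] 136.2206477589326 0.03045866015489606
[325.9531 107.4313] [  39   40 1215] [0.4796 0.1924] 11.542134451829597 0.0444552087224519
[260.1268 143.0867] [  38   37 1049] [0.4223 0.1401] -107.48722996718381 0.0454969561656566
[299.7488 144.3691] [  38   38 1043] [0.4635 0.1495] -50.9812174466521 0.04372812871329463
[303.1577 151.8885] [ 19  18 260] [0.4807 0.1931]
[322.4672 158.607 ] [ 18  18 229] [0.4642 0.1503]
[299.131 181.584] [ 43  39 786] [0.4134 0.204 ]
[327.3734 176.5436] [ 18  18 241] [0.4232 0.1407]
[226.0984 188.7598] [ 19  18 254] [0.4013 0.3678]
```

View pics/w7c.png

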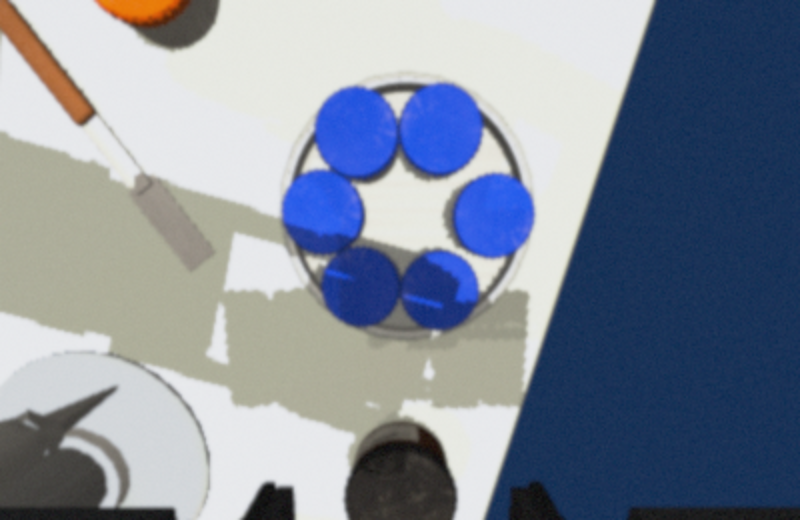

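The ring is complete. In crop pixels the lids are at (493,214), (441,130), (357,133), (322,212), (361,286) and (440,290). I'll compute the largest free circle in the middle.

Run:
```python
from h import *
from scipy.optimize import minimize
im,c=load("w7")
U=np.array([(493,214),(441,130),(357,133),(322,212),(361,286),(440,290)])
P=np.array([onz(c,(u[0]/2+80-.25,u[1]/2-.25),.052)[:2] for u in U]);print(P)
print("neighbour",np.hypot(*(P-np.roll(P,-1,0)).T))
r=minimize(lambda v:-np.hypot(*(P-v).T).min(),P.mean(0),method="Nelder-Mead",options=dict(xatol=1e-6,fatol=1e-7))
print(r.x,np.hypot(*(P-r.x).T))
# top-view, circles fitted to merged blob via Hough
t=cv2.imread("pics/t7.png")[:,:,::-1].copy();ct=cam("top")
m=blobs(t)[0][130:210,270:345];M=cv2.resize(m,None,fx=8,fy=8,interpolation=cv2.INTER_CUBIC)
h=cv2.HoughCircles(cv2.GaussianBlur(M,(9,9),2),cv2.HOUGH_GRADIENT,1,110,param1=100,param2=8,minRadius=68,maxRadius=82)[0]
T=np.array([onz(ct,(q[0]/8+270-.44,q[1]/8+130-.44),.052)[:2] for q in h]);print(T)
T=T[np.hypot(*(T-O).T)>.03][:6]
r=minimize(lambda v:-np.hypot(*(T-v).T).min(),T.mean(0),method="Nelder-Mead");print(r.x,np.hypot(*(T-r.x).T))
to(.4025,.3690,.19,15)
```

```text
[[0.4797 0.1931]
 [0.443  0.2244]
 [0.4029 0.2125]
 [0.3941 0.1717]
 [0.4224 0.1405]
 [0.4636 0.1491]]
neighbour [0.0482 0.0418 0.0417 0.0421 0.0422 0.0468]
[0.4359 0.182 ] [0.0451 0.043  0.0449 0.043  0.0437 0.043 ]
[[0.4642 0.1503]
 [0.423  0.1407]
 [0.4031 0.214 ]
 [0.4431 0.2253]
 [0.3942 0.1733]
 [0.4805 0.1927]]
[0.4361 0.1829] [0.043  0.0442 0.0454 0.043  0.043  0.0454]
shift units (no turn): dx 5.559 dy 0.353 dz -0.050 turn az -0.0005 len 0.2785389732565746 yaw 14.815357889311422 dyaw 0.1846421106885714
```

Emit:
apply_moves(plan="0.69 0.044 0 0 0 0;0.69 0.044 0 0 0 0;0.69 0.044 0 0 0 0;0.69 0.044 0 0 0 0;0.69 0.044 0 0 0 0;0.69 0.044 0.3 0 0 0;0.69 0.044 0.6 0 0 0;0.69 0.044 0.6 0 0 0;0 0 0.6 0 0 0;0 0 0 0 0 0", gripper=-1)

```text
time_s: 20.22
position: [0.3993, 0.36, 0.0825]
tcp_rot: [[-0.26, 0.966, -0.012], [0.966, 0.26, -0.007], [-0.004, -0.014, -1.0]]
force: [-1.1, -0.9, -0.8]
opening: 0.054
grasp_force: 0.0
```

Emit:
apply_moves(plan="0 0 0 0 0 0;0 0 0 0 0 0")

```text
time_s: 20.38
position: [0.4052, 0.3603, 0.0891]
tcp_rot: [[-0.255, 0.967, -0.001], [0.967, 0.255, -0.001], [-0.0, -0.001, -1.0]]
force: [-0.9, 0.4, -0.2]
opening: 0.012
grasp_force: 0.0
```

Run:
```python
from h import *
im,c,s=rep("w8");print(s["opening"])
for ce,st in blobs(im)[1]: print(onz(c,ce,.046))
to(.402,.3692,.022,15)
```

```text
[0.4052 0.3603 0.0891]
[280.7044 204.9708] [  49   48 1712] [0.4017 0.3715] 100.3298120313688 0.19110006393512413
0.012340013364077335
[0.4022 0.3699 0.046 ]
shift units (no turn): dx 0.191 dy -0.034 dz 1.361 turn az -0.0007 len 0.06873802417157364 yaw 14.744354536931809 dyaw 0.25564546306819125
```

Emit:
apply_moves(plan="0.2 -0.03 0.6 0 0 0;0 0 0.4 0 0 0;0 0 0.2 0 0 0;0 0 0 0 0 0;0 0 0 0 0 0;0 0 0.04 0 0 0;0 0 0.04 0 0 0;0 0 0.04 0 0 0;0 0 0 0 0 0")

```text
time_s: 21.18
position: [0.4015, 0.3697, 0.0235]
tcp_rot: [[-0.255, 0.967, 0.001], [0.967, 0.255, 0.0], [0.0, 0.001, -1.0]]
force: [-0.4, 0.2, -0.3]
opening: 0.008
grasp_force: 0.0
```

Emit:
apply_moves(plan="0 0 0.04 0 0 0;0 0 0.04 0 0 0;0 0 0 0 0 0;0 0 0 0 0 0")

```text
time_s: 21.52
position: [0.4011, 0.3696, 0.0189]
tcp_rot: [[-0.255, 0.967, -0.0], [0.967, 0.255, -0.0], [-0.0, -0.0, -1.0]]
force: [-0.2, 0.1, -0.1]
opening: 0.003
grasp_force: 0.0
```

Emit:
apply_moves(plan="0 0 0.03 0 0 0;0 0 0.03 0 0 0;0 0 0.03 0 0 0;0 0 0 0 0 0;0 0 0 0 0 0")

```text
time_s: 21.93
position: [0.4013, 0.3697, 0.0151]
tcp_rot: [[-0.255, 0.967, 0.0], [0.967, 0.255, 0.0], [0.0, 0.0, -1.0]]
force: [-0.9, 0.1, 4.3]
opening: 0.002
grasp_force: 2.4
```

Emit:
apply_moves(plan="0 0 -0.1 0 0 0;0 0 0 0 0 0;0 0 0 0 0 0;0 0 0 0 0 0;0 0 0 0 0 0;0 0 0 0 0 0;0 0 0 0 0 0;0 0 0 0 0 0;0 0 0.08 0 0 0;0 0 0.08 0 0 0", gripper=0.3)

```text
time_s: 22.77
position: [0.4014, 0.3698, 0.0115]
tcp_rot: [[-0.255, 0.967, 0.0], [0.967, 0.255, 0.0], [0.0, 0.001, -1.0]]
force: [0.0, -0.3, -0.4]
opening: 0.626
grasp_force: 0.0
```

Emit:
apply_moves(plan="0 0 0 0 0 0;0 0 0 0 0 0;0 0 0 0 0 0;0 0 0 0 0 0;0 0 0 0 0 0", gripper=-1)

```text
time_s: 23.18
position: [0.4012, 0.3696, 0.0116]
tcp_rot: [[-0.255, 0.967, -0.0], [0.967, 0.255, -0.0], [-0.0, -0.0, -1.0]]
force: [0.6, 0.3, -1.3]
opening: 0.459
grasp_force: 30.0
```

Emit:
apply_moves(plan="0 0 0 0 0 0;0 0 0 0 0 0;0 0 0 0 0 -0.01923;0 0 0 0 0 -0.01923;0 0 0 0 0 -0.01923;0 0 0 0 0 -0.01923;0 0 0 0 0 -0.01923;0 0 0 0 0 -0.01923;0 0 0 0 0 -0.01923;0 0 0 0 0 -0.01923", gripper=0.3)

```text
time_s: 24.02
position: [0.4013, 0.3697, 0.0118]
tcp_rot: [[-0.943, 0.334, 0.0], [0.334, 0.943, 0.0], [-0.0, 0.0, -1.0]]
force: [0.5, -0.1, 0.7]
opening: 0.649
grasp_force: 0.0
```

Emit:
apply_moves(plan="0 0 0 0 0 -0.01923;0 0 0 0 0 -0.01923;0 0 0 0 0 -0.01923;0 0 0 0 0 -0.01923;0 0 0 0 0 -0.01923;0 0 0 0 0 0;0 0 0 0 0 0;0 0 0 0 0 0")

```text
time_s: 24.68
position: [0.4013, 0.3697, 0.0117]
tcp_rot: [[-0.968, -0.252, 0.0], [-0.252, 0.968, 0.0], [-0.0, 0.0, -1.0]]
force: [0.8, 0.0, 0.4]
opening: 0.646
grasp_force: 0.0
```

Emit:
apply_moves(plan="0 0 0 0 0 0;0 0 0 0 0 0;0 0 0 0 0 0;0 0 0 0 0 0;0 0 0 0 0 0", gripper=-1)

```text
time_s: 25.1
position: [0.4012, 0.3697, 0.0116]
tcp_rot: [[-0.967, -0.255, -0.0], [-0.255, 0.967, 0.0], [0.0, 0.0, -1.0]]
force: [0.7, 0.8, -0.0]
opening: 0.459
grasp_force: 30.0
```

Run:
```python
from h import *
to(.436,.1825,.0905,104.7)
```

```text
shift units (no turn): dx 0.281 dy -3.797 dz -1.577 turn az 0.0001 len 0.20605838480056896 yaw 104.7486954137237 dyaw -0.04869541372369213
```

Emit:
apply_moves(plan="0 0 -0.2 0 0 0;0 0 -0.45 0 0 0;0 0 -0.5 0 0 0;0 0 -0.43 0 0 0;0 -0.2 0 0 0 0;0 -0.4 0 0 0 0;0.04 -0.5 0 0 0 0;0.04 -0.5 0 0 0 0;0.05 -0.5 0 0 0 0;0.05 -0.5 0 0 0 0")

```text
time_s: 25.93
position: [0.4252, 0.24, 0.0904]
tcp_rot: [[-0.967, -0.255, -0.001], [-0.255, 0.967, -0.0], [0.001, -0.0, -1.0]]
force: [0.2, -0.2, -1.0]
opening: 0.458
grasp_force: 30.0
```

Emit:
apply_moves(plan="0.05 -0.5 0 0 0 0;0.05 -0.4 0 0 0 0;0 -0.3 0 0 0 0;0 0 0 0 0 0;0 0 0 0 0 0;0 0 0 0 0 0")

```text
time_s: 26.43
position: [0.4358, 0.1825, 0.0905]
tcp_rot: [[-0.967, -0.254, -0.001], [-0.254, 0.967, 0.0], [0.001, 0.0, -1.0]]
force: [-0.7, -0.7, -1.0]
opening: 0.461
grasp_force: 30.0
```

Run:
```python
from h import *
s=bot.read_state();print(s["position"],s["tcp_rot"],s["opening"],s["force"])
to(.436,.1825,.062,104.7)
```

```text
[0.4358 0.1825 0.0905] [[-0.9671 -0.2545 -0.0006]
 [-0.2545  0.9671  0.0001]
 [ 0.0005  0.0003 -1.    ]] 0.4610009097033341 [-0.7437 -0.7085 -0.9876]
shift units (no turn): dx -0.004 dy -0.001 dz 0.570 turn az 0.0001 len 0.028525316787065727 yaw 104.74184982116701 dyaw -0.04184982116700553
```

Emit:
apply_moves(plan="0 0 0.2 0 0 0;0 0 0.2 0 0 0;0 0 0.06 0 0 0;0 0 0 0 0 0;0 0 0.04 0 0 0;0 0 0.04 0 0 0;0 0 0.04 0 0 0;0 0 0.04 0 0 0;0 0 0 0 0 0;0 0 0 0 0 0")

```text
time_s: 27.27
position: [0.4361, 0.1823, 0.0596]
tcp_rot: [[-0.967, -0.255, -0.0], [-0.255, 0.967, -0.0], [0.0, 0.0, -1.0]]
force: [0.3, 0.4, -1.2]
opening: 0.456
grasp_force: 30.0
```

Emit:
apply_moves(plan="0 0 0.06 0 0 0;0 0 0.08 0 0 0;0 0 0.08 0 0 0;0 0 0.08 0 0 0;0 0 0.06 0 0 0;0 0 0.06 0 0 0;0 0 0.06 0 0 0;0 0 0.06 0 0 0;0 0 0 0 0 0;0 0 0 0 0 0")

```text
time_s: 28.1
position: [0.436, 0.1823, 0.0324]
tcp_rot: [[-0.967, -0.255, -0.001], [-0.255, 0.967, -0.0], [0.001, 0.0, -1.0]]
force: [0.2, 0.7, -0.4]
opening: 0.456
grasp_force: 30.0
```

Next is lid against lid. I go down to about 0.0225.

Emit:
apply_moves(plan="0 0 0.04 0 0 0;0 0 0.04 0 0 0;0 0 0.04 0 0 0;0 0 0.04 0 0 0;0 0 0.03 0 0 0;0 0 0.02 0 0 0;0 0 0 0 0 0;0 0 0 0 0 0")

```text
time_s: 28.77
position: [0.4361, 0.1823, 0.0221]
tcp_rot: [[-0.967, -0.255, -0.0], [-0.255, 0.967, -0.0], [0.0, 0.0, -1.0]]
force: [-0.4, 0.1, -0.4]
opening: 0.459
grasp_force: 30.0
```

Emit:
apply_moves(plan="0 0 0 0 0 0;0 0 0 0 0 0;0 0 0 0 0 0;0 0 0 0 0 0;0 0 -0.5 0 0 0;-0.4 0 -0.6 0 0 0;-0.5 0 -0.7 0 0 0;-0.5 0 -0.7 0 0 0;-0.5 0 -0.7 0 0 0;0 0 0 0 0 0", gripper=0.3)

```text
time_s: 29.6
position: [0.5364, 0.2079, 0.1869]
tcp_rot: [[-0.967, -0.255, 0.022], [-0.255, 0.967, 0.004], [-0.022, -0.002, -1.0]]
force: [2.0, 0.5, 0.5]
opening: 0.649
grasp_force: 0.0
```

Emit:
apply_moves(plan="0 0 0 0 0 0;0 0 0 0 0 0")

```text
time_s: 29.77
position: [0.524, 0.2057, 0.178]
tcp_rot: [[-0.967, -0.255, -0.003], [-0.255, 0.967, -0.001], [0.003, 0.0, -1.0]]
force: [-0.7, -0.3, -0.1]
opening: 0.653
grasp_force: 0.0
```

Run:
```python
from h import *
rep("w9")
```

```text
[0.524  0.2057 0.178 ]
[281.5879  93.2832] [ 118  109 8016] [0.4243 0.1792] -159.7800350249094 0.012482604300165547
[279.9656 150.9792] [  39   39 1105] [0.4791 0.1919] 11.041443042073302 0.04390023896152758
```

View pics/w9c.png

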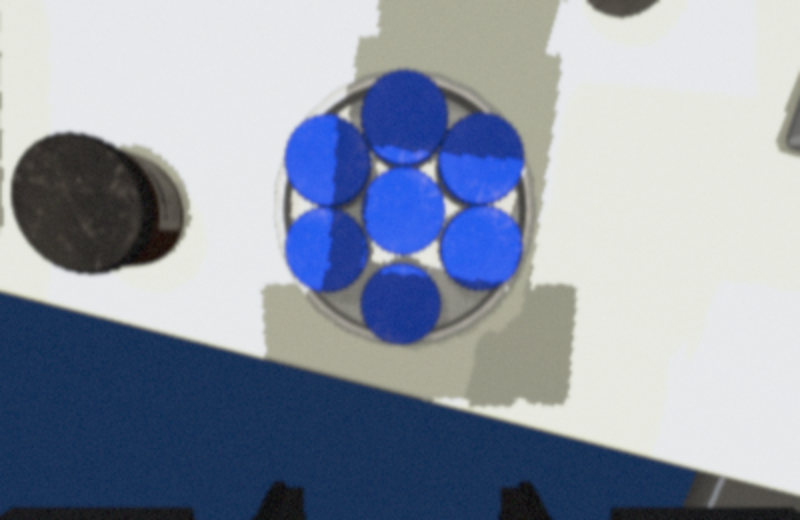

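The middle jar is at (404,210) in the crop, centred among the six, and it looks level. I'll check that it is seated with a light touch of the closed fingers.

Emit:
apply_moves(plan="0.6 0 0.3 0 0 0;0.6 0 0.4 0 0 0;0.6 0 0.5 0 0 0;0.02 0 0.5 0 0 0;0 0 0.5 0 0 0;0 0 0.4 0 0 0;0 0 0.2 0 0 0;0 0 0 0 0 0;0 0 0 0 0 0;0 0 0 0 0 0", gripper=-1)

```text
time_s: 30.65
position: [0.4368, 0.1826, 0.0387]
tcp_rot: [[-0.967, -0.255, -0.001], [-0.255, 0.967, -0.0], [0.002, 0.0, -1.0]]
force: [-0.2, -0.1, 0.1]
opening: 0.023
grasp_force: 0.0
```

Emit:
apply_moves(plan="0 0 0.1 0 0 0;0 0 0.1 0 0 0;0 0 0.05 0 0 0;0 0 0.04 0 0 0;0 0 0.04 0 0 0;0 0 0.04 0 0 0;0 0 0 0 0 0;0 0 0 0 0 0")

```text
time_s: 31.32
position: [0.4379, 0.1828, 0.0211]
tcp_rot: [[-0.967, -0.255, 0.001], [-0.255, 0.967, 0.0], [-0.001, -0.0, -1.0]]
force: [-1.0, 0.0, 7.2]
opening: 0.004
grasp_force: 3.7
```

Contact comes at TCP 0.021, which puts the lid top at 0.052, so the jar is on the floor. I'll retreat and hand in.

Emit:
apply_moves(plan="0 0 -0.2 0 0 0;0 0 -0.5 0 0 0;0 0 -0.6 0 0 0;0 0 -0.6 0 0 0;0 0 0 0 0 0;0 0 0 0 0 0;0 0 0 0 0 0;0 0 0 0 0 0")

```text
time_s: 31.98
position: [0.4366, 0.1826, 0.1143]
tcp_rot: [[-0.967, -0.255, -0.003], [-0.255, 0.967, -0.0], [0.003, 0.0, -1.0]]
force: [-0.6, -0.3, -0.2]
opening: 0.0
grasp_force: 0.0
```

Run:
```python
from h import *
print(bot.read_state()["position"]);print(bot.hand_in())
```

```text
[0.4366 0.1826 0.1143]
the job is handed in; nothing more can be done
None
```

I handed the job in at about 32 s with all seven blue-lidded jars in the bucket, six round the wall and one in the middle; the last picture showed them level and a light touch put the middle jar on the floor, but the hand-in returned no verdict.

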